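Secure the ball box and hold out the issue pan, handle first, with the ball centred

TASK

Finish issuing one steel ball: first secure the clear lid of the ball box by turning its turnbutton fully across onto the lid, then pinch the small dished pan by its short upright lug, lift it straight up clear of the crate and, in the air, turn it a quarter turn so that its long handle points squarely out over the side of the crate where the counter with the call bell stands. Keep the pan level and the loose ball at its centre all the while, and leave everything else standing where it is. Finish still holding the pan by its lug, at rest and at least a hand's breadth (100 mm) above the crate's top, for a colleague to take it by the handle.

Things in the scene. Friction and masses are not known exactly. Their poses are not given: they have to be found in the camera images.
- crate: fixed grey plastic crate, 600 (x) x 800 (y) x 120 mm high; everything for the job stands on its flat top, which has an 8 mm high, 14 mm wide rim round the edge. Origin: centre of its underside, on the table; the top lies 120 mm above it. x points away from the robot, y to the robot's left (within 0.06 rad), so its left and right sides are those at +y and -y.
- ball_box: the ball box: fixed plywood box 130 (x) x 180 (y) x 52 mm high with a flush clear hinged lid, steel balls showing inside; yaw within 0.51 rad of 0; origin at the centre of its underside, on the crate's top. The 28 mm wide front batten on its -x side (towards the robot) carries the turnbutton; the lid covers the top from x = -37 to +55 mm, hinged on the +x edge.
- turnbutton (a joint): angle of the turnbutton (rad): 0 = lying along the front batten (open, its length along the box's y), 1.571 = square across batten and lid edge (secured, its length along the box's x). Grows clockwise seen from above, stops at 0 and 1.571; starts between 0 and 0.35; stiff (about 0.04 N m) and stays where it is left.
- turnbutton_top (a point): top of the turnbutton on its vertical pivot, 70 mm above the box's underside, 51 mm towards -x from its centre. Aluminium bar 50 x 14 mm with an upstanding thumb rib along it, 42 mm long, 10 mm thick, top 12.5 mm: pinch the rib from above across its thickness and turn. Batten and lid top are 18 mm below this point. Its y axis runs along the bar and turns with it.
- box_lid (a joint): opening angle of the ball box's clear hinged lid (rad), 0 = shut; it starts shut and must be left shut
- pan: issue pan: loose aluminium dished plate 120 mm across, about 0.16 kg, rim 18 mm high; origin: centre of its underside, z up, x along the long handle (20 x 6 mm, x = 58 to 135 mm, 12 to 18 mm up). Short upright lug on the -x side: 12 mm thick in y, x = -59 to -103 mm, 8 to 42 mm up. Starts with its lug towards the robot and handle away from it, x within 0.4 rad of the crate's x.
- pan_center (a point): centre of the pan's dish, on its surface, 4 mm above the underside: flat for 24 mm across, then a cone of 7 degrees and, near the rim, of 15 degrees
- pan_lug (a point): the place to pinch the lug: x = -82 mm, 27 mm above the pan's underside; the fingers close along the pan's y on the 12 mm thickness. Grip it firmly: the pan's weight hangs out to one side.
- ball_center (a point): centre of the loose steel ball, 25 mm diameter, 64 g, that rests in the middle of the pan and rolls easily
- issue_counter: fixed low wooden counter 320 (x) x 240 (y) x 90 mm high standing on the table beside the crate, on its left or its right side, with a call bell on it; origin at the centre of its underside
- call_bell (a point): top of the chrome call bell (86 mm across, a dome with a small plunger) on the issue counter, 147 mm above the table; it tells which side of the crate is the issue side
- letter_tray: fixed black two-tier letter tray with paper, 330 x 250 x 150 mm, on the table on the other side of the crate from the issue counter; origin at the centre of its underside; not part of the job
- red_box: loose red plastic box with press-button lid, 100 x 140 x 65 mm, at the back of the crate's top; leave alone; origin under its centre
- hole_punch: loose aluminium hole punch, 105 x 120 x 68 mm, at the back; leave alone; origin under its centre
- tape_dispenser: loose green tape dispenser, 60 x 145 x 81 mm, near the left edge; leave alone; origin under its centre
- pen_holder: loose clear acrylic pen holder, 75 x 75 x 95 mm, empty, at the back; leave alone; origin under its centre
- clip_mid: loose black binder clip, 41 x 20 mm, 45 mm high over its wire handles, at the front between ball box and pan; leave alone; origin under its centre
- clip_left: loose black binder clip of the same size near the left edge; leave alone; origin under its centre
- clip_right: loose black binder clip of the same size near the right edge; leave alone; origin under its centre

How it is judged:
By the outcome, as a careful person would: the job done as asked, in the order asked, and still so for the second after the job is handed in, while the arm keeps its last pose, push and grip.
It also fails if it takes over 64 s, if anything falls off the work surface, if the arm or the gripper's body presses on something with over 40 N, if the wrist force passes 120 N, or if a joint passes its speed limit or range.

ROBOT

A 7-joint arm with a two-finger parallel gripper is mounted at the origin on the work surface. World frame = base frame: x ahead of the robot, y to its left, z up, the work surface at z = 0. Lengths are in mm, angles in degrees, forces in N, time in s.
With the tool pointing down it reaches from about 350 to 900 mm from the base axis. Payload 19.9 kg.
Tool frame: the origin (TCP) lies midway between the tips of the shut fingers; the grasp point (between the pads) lies 19 mm behind it (grip_depth is the distance from the TCP to the grasp point, in mm); z points along the fingers, y is the direction in which the jaws open and shut (so a half turn about z gives the same grasp; the last joint's range is limited). The gripper opens to 94 mm and grips with 3 to 60 N. Pads are 16 mm wide; open, the fingers measure 119 mm over their backs; the gripper's body (75 mm by 177 mm) begins 78 mm behind the grasp point.
Start: joints at [66.836, 23.915, -0.59, 92.452, 0.269, 63.638, -3.037], TCP at [221.801, -584.297, 205.425] pointing down, gripper open.
Joint ranges: [-161.28, 161.28], [-22.2, 115.67], [-73.04, 71.86], [3.21, 147.25], [-68.34, 248.33], [10.77, 114.83], [-161.83, 161.83]. Speed limits (degrees/s): [108.29, 108.29, 136.94, 136.94, 172.46, 172.46, 172.46].

INTERFACE

Orientations are given as a 3x3 rotation matrix whose columns are the frame's x, y, z axes.
In Python, from rig import * gives the robot as it stands.
- The arm moves only by the tool servo_tool, never from a script. Its arguments are lists of equal length, an entry for each row: "turn": the turn, a rotation vector about the tool's x, y, z in rad, a list of three; "xyz": the shift along the tool's x, y, z in cm, a list of three; "claw": the closure in counts, from 0 (fully open) to 255 (shut). A call has 1 to 10 rows; each row is the pose to reach, as a shift and turn from the pose measured when the call began, along the tool's axes at that moment; what a row does not reach only later rows make up. A row lasts 1/10 s, in which the tool goes at most 50 mm and 8.59 degrees, less where a joint would pass 70% of its speed; a pose out of reach is approached as far as the arm can. A call with a gripper value outside its range is refused whole. The fingers move at their own pace and stop on an object; the grip force is fixed at half the most. Time passes only in rows, so rows that repeat a pose let the fingers close. It gives the time, the measured TCP pose, the force and the opening at its end, in the units of the state.
- get_state(): the state, without advancing time (a new reading comes with each control period).
- snapshot(name): name is "scene" or "side" or "wrist"; returns (picture, depth): 420x560x3 uint8, red, green, blue; 420x560 float32, mm along the optical axis (not along the pixel's ray), 0 where there is no reading.
- camera_info(name): a dict with "mtx" (3x3 intrinsics, pixels), "k1" (the pictures are not rectified: a ray, as slopes to the right and down, at radius r is drawn at 1 + k1 r^2 times it, then the intrinsics apply), "extrinsics" (4x4, takes a point from camera to world coordinates); the wrist camera has in their place "mount" (4x4, takes a point from camera to tool coordinates, whose origin is the TCP and whose axes are the flange's). Camera axes: x right, y down, z forward; pixel columns grow to the right and rows downward; lengths in mm; the calibration is good to about 2 mm. A picture is of the moment at which its call begins: read the wrist's pose just before it. camera_info takes no time and is no camera call.
- hand_in(): hands the job in, once; it reports no verdict.
The state is a dict: "t": time; "qpos": joint angles; "qd": joint speeds; "tau": joint torques, N m; "tool_pos": TCP position; "orientation": TCP orientation; "contact_force": force on the tool from outside, world axes, zero at the start; "moment": the same for the moment, N m; "width": finger opening in mm.
Only numpy, scipy, OpenCV 4.12 (cv2) and the standard library are available. Lean on these libraries where they do the work, as an engineer would, in place of code of your own. Each camera call takes 0.05 s, during which the arm holds its last target. There are 200 camera calls.

## Working session

There is one attempt and no reset: what is moved stays moved. The work goes in short steps, Python scripts to look and compute and a tool call to move; the robot and the scene stay as the last step left them, time stands still between calls to the robot, and variables do not carry over. Pictures are saved under pics/ and viewed, about 8 in all and at most 12, crops included, and the job is handed in when it is done.

Besides the shell and the picture viewer there is one more tool, called after "Call:" as name(argument=value, ...), one argument or row to a line, values as JSON. servo_tool: Moves the arm, as the interface text tells. Its arguments: {"type":"object","properties":{"turn":{"type":"array","items":{"type":"array","items":{"type":"number"}}},"xyz":{"type":"array","items":{"type":"array","items":{"type":"number"}}},"claw":{"type":"array","items":{"type":"number"}}},"required":["turn","xyz","claw"]}

```bash
mkdir -p pics; ls
cat > h.py <<'E'
from rig import *
import numpy as np, cv2
def load(n):
    d=np.load(f'pics/{n}.npz',allow_pickle=True); return d['im'],d['dep'],d['K'],float(d['k1']),d['T']
def snap(cam,n):
    s=get_state(); im,dep=snapshot(cam); c=camera_info(cam)
    if cam=='wrist':
        T=np.eye(4);T[:3,:3]=s['orientation'];T[:3,3]=s['tool_pos'];T=T@np.array(c['mount'])
    else: T=np.array(c['extrinsics'])
    np.savez(f'pics/{n}.npz',im=im,dep=dep,K=c['mtx'],k1=c['k1'],T=T)
    cv2.imwrite(f'pics/{n}.png',im[:,:,::-1])
def rays(n,uv):
    im,dep,K,k1,T=load(n); uv=np.array(uv,float).reshape(-1,1,2)
    p=cv2.undistortPoints(uv,K,np.array([k1,0,0,0,0.]))[:,0]
    return T[:3,3],np.c_[p,np.ones(len(p))]@T[:3,:3].T
def onplane(n,uv,z):
    o,d=rays(n,uv); return o+d*((z-o[2])/d[:,2])[:,None]
def bydepth(n,uv):
    im,dep,*_=load(n); o,d=rays(n,uv); uv=np.array(uv).reshape(-1,2).astype(int)
    return o+d*dep[uv[:,1],uv[:,0]][:,None]
E
python3 - <<'E'
from h import *
snap('scene','scene0');snap('side','side0')
for n in('scene0','side0'):
    im,dep,K,k1,T=load(n);print(K,k1,T.round(3),np.percentile(dep,[0,5,50,95]))
print(np.array(camera_info('wrist')['mount']).round(3)); print(get_state())
a=cv2.imread('pics/scene0.png');b=cv2.imread('pics/side0.png')
E
```

```text
pics
[[540.41634265   0.         276.29981704]
 [  0.         540.41634265 208.73173986]
 [  0.           0.           1.        ]] -0.1766124194969848 [[ 3.880000e-01  7.160000e-01 -5.810000e-01  1.566380e+03]
 [ 9.210000e-01 -3.090000e-01  2.360000e-01 -4.106270e+02]
 [-1.100000e-02 -6.260000e-01 -7.790000e-01  1.429209e+03]
 [ 0.000000e+00  0.000000e+00  0.000000e+00  1.000000e+00]] [   0.         1386.7418457  1751.65405273 2715.3159668 ]
[[501.32528747   0.         265.46939508]
 [  0.         501.32528747 207.4031491 ]
 [  0.           0.           1.        ]] -0.09491356144599782 [[-9.150000e-01 -2.630000e-01  3.070000e-01  4.264200e+01]
 [-4.040000e-01  5.510000e-01 -7.310000e-01  1.283477e+03]
 [ 2.300000e-02 -7.920000e-01 -6.100000e-01  1.176788e+03]
 [ 0.000000e+00  0.000000e+00  0.000000e+00  1.000000e+00]] [   0.         1238.24906006 1720.02081299 3671.22540283]
[[   0.      -0.968   -0.249   70.741]
 [   1.       0.       0.      -0.268]
 [  -0.      -0.249    0.968 -180.566]
 [   0.       0.       0.       1.   ]]
{'t': 0.1, 'qpos': array([66.83348282, 23.94573743, -0.59272203, 92.482996  ,  0.26681876,
       63.63744215, -3.03568526]), 'qd': array([-0.00255529, -0.02913638,  0.0635888 , -0.08319703, -0.04079246,
        0.0258074 ,  0.12727877]), 'tau': array([ 1.68264982e-03, -8.52587700e+01,  6.40832148e-01, -4.26695645e+01,
       -4.87929897e-02,  1.63357408e-02,  9.01301655e-05]), 'tool_pos': array([ 221.72770478, -583.97292101,  204.86869334]), 'orientation': array([[ 9.34879614e-01,  3.54964676e-01, -4.30782702e-04],
       [ 3.54964936e-01, -9.34879030e-01,  1.04586631e-03],
       [-3.14841196e-05, -1.13067184e-03, -9.99999360e-01]]), 'contact_force': array([-0.21811089, -0.45021197, -0.50646224]), 'moment': array([ 0.04066981,  0.06566512, -0.02651728]), 'width': 93.73375907601586}
```

View pics/scene0.png

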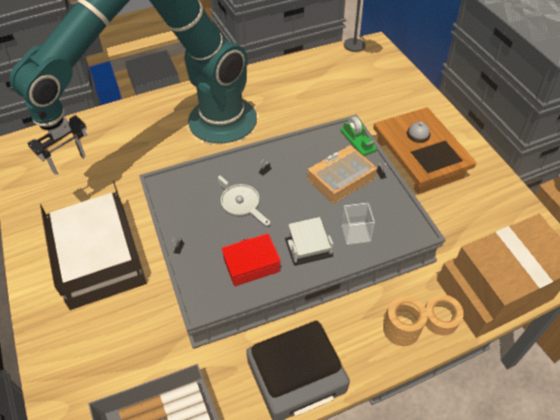

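View pics/side0.png

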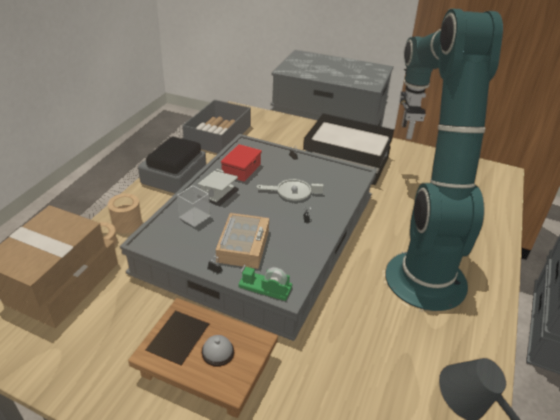

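The scene view shows the pan at about (240,200), with its handle to (267,221) and its lug at (223,181). The ball box is at (342,173) with the turnbutton near (334,157), the bell is at (420,130) on the robot's left, and the letter tray is on the right. I'll measure these now.

Run:
```python
from h import *
f=lambda n,uv,z:print(n,uv,z,onplane(n,[uv],z)[0].round(0))
for uv in [(145,176),(359,120),(441,240),(194,330)]: f('scene0',uv,128)
f('scene0',(240,199),138);f('scene0',(267,221),138);f('scene0',(223,181),160)
f('side0',(294,189),138);f('side0',(260,188),138);f('side0',(322,186),160)
f('scene0',(334,157),190);f('side0',(260,234),190);f('scene0',(420,125),147);f('side0',(218,340),147)
f('scene0',(265,164),165);f('side0',(307,210),165)
a=cv2.resize(cv2.imread('pics/scene0.png')[130:240,190:400],None,fx=3.6,fy=3.6,interpolation=2)
cv2.imwrite('pics/crop.png',a)
```

```text
scene0 (145, 176) 128 [ 298. -361.  128.]
scene0 (359, 120) 128 [338. 414. 128.]
scene0 (441, 240) 128 [903. 388. 128.]
scene0 (194, 330) 128 [ 891. -378.  128.]
scene0 (240, 199) 138 [ 524. -109.  138.]
scene0 (267, 221) 138 [637. -64. 138.]
scene0 (223, 181) 160 [ 451. -138.  160.]
side0 (294, 189) 138 [ 517. -104.  138.]
side0 (260, 188) 138 [629. -56. 138.]
side0 (322, 186) 160 [ 424. -135.  160.]
scene0 (334, 157) 190 [521. 216. 190.]
side0 (260, 234) 190 [501. 229. 190.]
scene0 (420, 125) 147 [463. 591. 147.]
side0 (218, 340) 147 [448. 601. 147.]
scene0 (265, 164) 165 [440.  10. 165.]
side0 (307, 210) 165 [422.  25. 165.]
```

View pics/crop.png

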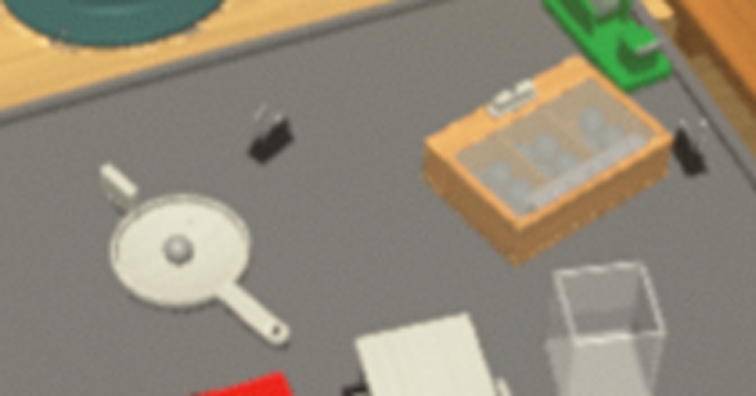

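The crop shows the box's front edge from about (430,145) to (577,60) in crop pixels, with the turnbutton lying roughly along it. The ball is at the centre of the pan. Next I'll put the wrist camera over the button.

```bash
cat >> h.py <<'E'
from scipy.spatial.transform import Rotation as Ro
def down(yaw): # tool z down, tool x at yaw (rad)
    c,s=np.cos(yaw),np.sin(yaw); return np.array([[c,s,0],[s,-c,0],[0,0,-1.]])
def goto(p,yaw):
    s=get_state();R=np.array(s['orientation'])
    print('t',round(s['t'],2),'xyz cm',(R.T@(np.array(p)-s['tool_pos'])/10).round(2),'turn',Ro.from_matrix(R.T@down(yaw)).as_rotvec().round(4), 'pos',s['tool_pos'].round(1),'q',s['qpos'].round(0))
E
python3 - <<'E'
from h import *
c=np.array([(430,145),(577,60),(672,140),(516,222)])/3.6+[190,130]
P=onplane('scene0',c,172);print(P.round(0))
for a,b in((0,1),(3,2)): d=P[b]-P[a];print(np.arctan2(-d[0],d[1]))
m=P.mean(0);print(m)
goto([500,224,300],np.pi/2)
E
```

```text
[[527. 127. 172.]
 [484. 296. 172.]
 [607. 327. 172.]
 [637. 156. 172.]]
0.24905468767557165
0.17860167205517294
[563.96254804 226.33990982 172.        ]
t 0.1 xyz cm [ 54.7  -65.67  -9.44] turn [-1.0000e-03 -7.0000e-04 -1.2079e+00] pos [ 221.7 -584.   204.9] q [67. 24. -1. 92.  0. 64. -3.]
```

Call:
servo_tool(
  turn=[
    [0, 0, 0],
    [0, 0, -0.1],
    [0, 0, -0.2],
    [0, 0, -0.3],
    [0, 0, -0.4],
    [0, 0, -0.5],
    [0, 0, -0.6],
    [0, 0, -0.7],
    [0, 0, -0.8],
    [0, 0, -0.9],
  ],
  xyz=[
    [0, 0, -5],
    [3, -3, -9],
    [6, -6, -9.4],
    [9.5, -10, -9.4],
    [12.5, -14, -9.4],
    [16, -18, -9.4],
    [19, -22, -9.4],
    [22, -26, -9.4],
    [25.5, -30, -9.4],
    [29, -34, -9.4],
  ],
  claw=[0, 0, 0, 0, 0, 0, 0, 0, 0, 0],
)

```text
t: 1.1
tool_pos: [367.8, -173.1, 299.3]
orientation: [[0.3, 0.954, -0.0], [0.954, -0.3, 0.0], [0.0, -0.001, -1.0]]
contact_force: [2.3, -0.4, -0.4]
width: 93.8
```

Run:
```python
from h import *
goto([505,217,285],np.pi/2+0.2)
```

```text
t 1.1 xyz cm [41.33  1.4   1.44] turn [-5.000e-04 -4.000e-04 -5.042e-01] pos [ 367.8 -173.1  299.3] q [ 46.  -4. -23. 113.  -2.  70.   5.]
```

Call:
servo_tool(
  turn=[
    [0, 0, -0.05],
    [0, 0, -0.1],
    [0, 0, -0.2],
    [0, 0, -0.3],
    [0, 0, -0.4],
    [0, 0, -0.504],
    [0, 0, -0.504],
    [0, 0, -0.504],
    [0, 0, -0.504],
    [0, 0, -0.504],
  ],
  xyz=[
    [5, 0.2, 0],
    [10, 0.4, 0.4],
    [15, 0.6, 0.6],
    [20, 0.8, 0.8],
    [25, 1, 1],
    [30, 1.1, 1.2],
    [35, 1.2, 1.4],
    [39, 1.3, 1.4],
    [41.3, 1.4, 1.4],
    [41.3, 1.4, 1.4],
  ],
  claw=[0, 0, 0, 0, 0, 0, 0, 0, 0, 0],
)

```text
t: 2.1
tool_pos: [504.6, 219.9, 284.7]
orientation: [[-0.202, 0.979, -0.002], [0.979, 0.202, 0.002], [0.003, -0.002, -1.0]]
contact_force: [-1.0, -0.4, -0.4]
width: 94.1
```

Run:
```python
from h import *
snap('wrist','w1');s=get_state();print(s['tool_pos'],s['qpos'],s['qd'].round(1))
```

```text
[504.49332349 218.04506063 284.71975296] [ 11.89893589  17.57334124 -47.22213213  96.38589066  13.35281139
  72.00033648 -26.57644048] [ 2.4 -1.8  1.   1.4 -0.5 -0.   1.2]
```

View pics/w1.png

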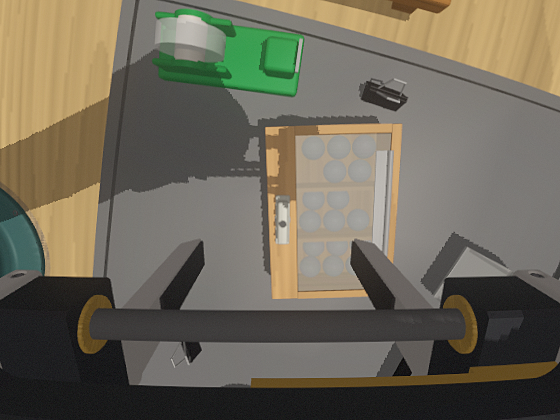

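The wrist view shows the turnbutton rib at about (282,220), running from (277,197) to (283,243). The box's top corners are at about (266,127), (402,125), (396,297) and (272,297).

Run:
```python
from h import *
im=load('w1')[0];hsv=cv2.cvtColor(im,cv2.COLOR_RGB2HSV)
m=((hsv[...,1]<60)&(hsv[...,2]>150)).astype(np.uint8);m2=np.zeros_like(m);m2[185:255,268:293]=m[185:255,268:293]
n,l,st,c=cv2.connectedComponentsWithStats(m2);print(st[1:].tolist(),c[1:].round(1).tolist())
k=1+st[1:,4].argmax();ys,xs=np.where(l==k)
r=cv2.minAreaRect(np.c_[xs,ys].astype(np.float32));print(r)
bp=cv2.boxPoints(r)
P=onplane('w1',bp,190);print(P.round(1),P.mean(0).round(1))
B=onplane('w1',[(266,127),(402,125),(396,297),(272,297)],172);print(B.round(0),B.mean(0))
for a,b in((3,0),(2,1)):d=B[b]-B[a];print('boxyaw',np.arctan2(-d[0],d[1]))
print(onplane('w1',[(281,222)],190),bydepth('w1',[(281,205),(281,222),(281,235)]).round(0))
cv2.imwrite('pics/w1c.png',cv2.resize(im[180:260,240:330,::-1],None,fx=6,fy=6,interpolation=2))
```

```text
[[276, 196, 4, 4, 10], [275, 203, 15, 41, 433], [275, 228, 1, 1, 1]] [[277.1, 197.4], [283.1, 223.9], [275.0, 228.0]]
((282.7842712402344, 223.0203094482422), (13.251951217651367, 40.82455825805664), 4.085616588592529)
[[506.6 191.3 190. ]
 [501.1 231.4 190. ]
 [513.4 233.  190. ]
 [519.3 193.  190. ]] [510.1 212.2 190. ]
[[477. 296. 172.]
 [602. 325. 172.]
 [651. 150. 172.]
 [517. 123. 172.]] [561.75572738 223.58184424 172.        ]
boxyaw 0.23163711770311857
boxyaw 0.27043435013340605
[[508.18423786 213.18122083 190.        ]] [[505. 229. 190.]
 [508. 214. 191.]
 [511. 201. 192.]]
```

View pics/w1c.png

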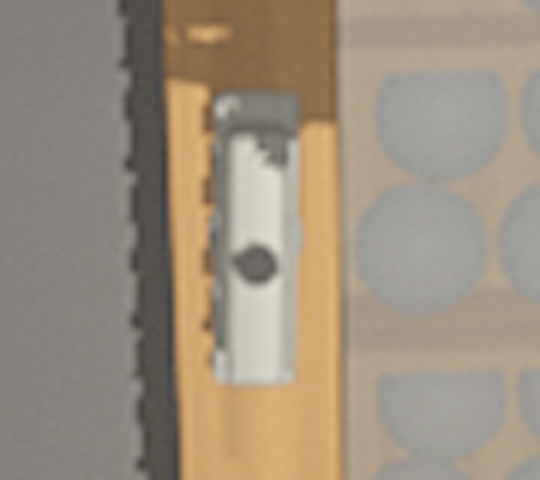

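The crop shows the pivot screw at image (282.8,224), with the rib nearly vertical in the picture, so it lies almost along the tool x axis.

Run:
```python
from h import *
P=onplane('w1',[(282.8,224),(282.7,203),(282.6,242)],190);print(P.round(1))
d=P[1]-P[2];ry=np.arctan2(d[1],d[0]);print('rib yaw',ry, 'batten/lid line',end=' ')
Q=onplane('w1',[(240+340/6,180+120/6),(240+343/6,180+470/6)],172);d=Q[0]-Q[1];print(np.arctan2(d[1],d[0]),np.arctan2(np.diff(load('w1')[4][1,:1])[0:1].sum(),1))
Q=onplane('w1',[(295,136),(297,290)],172);d=Q[0]-Q[1];print(np.arctan2(d[1],d[0]))
goto([*P[0,:2],205],ry);goto([*P[0,:2],180.5],ry)
```

```text
[[510.3 211.6 190. ]
 [505.9 231.6 190. ]
 [513.8 193.8 190. ]]
rib yaw 1.777020625387567 batten/lid line 1.7997370699688562 0.0
1.8029984535680095
t 2.15 xyz cm [-0.76  0.45  7.97] turn [-0.0017 -0.0015 -0.004 ] pos [504.5 218.  284.7] q [ 12.  18. -47.  96.  13.  72. -27.]
t 2.15 xyz cm [-0.76  0.45 10.42] turn [-0.0017 -0.0015 -0.004 ] pos [504.5 218.  284.7] q [ 12.  18. -47.  96.  13.  72. -27.]
```

Call:
servo_tool(
  turn=[
    [0, 0, -0.004],
    [0, 0, -0.004],
    [0, 0, -0.004],
    [0, 0, -0.004],
    [0, 0, -0.004],
    [0, 0, -0.004],
    [0, 0, -0.004],
    [0, 0, -0.004],
    [0, 0, -0.004],
    [0, 0, -0.004],
  ],
  xyz=[
    [-0.4, 0.3, 2.5],
    [-0.76, 0.45, 5],
    [-0.76, 0.45, 7.5],
    [-0.76, 0.45, 8.8],
    [-0.76, 0.45, 9.4],
    [-0.76, 0.45, 9.8],
    [-0.76, 0.45, 10.2],
    [-0.76, 0.45, 10.4],
    [-0.76, 0.45, 10.4],
    [-0.76, 0.45, 10.4],
  ],
  claw=[60, 100, 120, 120, 120, 120, 120, 120, 120, 120],
)

```text
t: 3.15
tool_pos: [510.3, 211.7, 181.0]
orientation: [[-0.205, 0.979, -0.002], [0.979, 0.205, 0.001], [0.002, -0.001, -1.0]]
contact_force: [0.7, -0.5, 1.1]
width: 49.9
```

Call:
servo_tool(
  turn=[
    [0, 0, 0],
    [0, 0, 0],
    [0, 0, 0],
    [0, 0, 0],
    [0, 0, 0],
    [0, 0, 0],
    [0, 0, 0],
    [0, 0, 0],
  ],
  xyz=[
    [0, 0, 0],
    [0, 0, 0],
    [0, 0, 0],
    [0, 0, 0],
    [0, 0, 0],
    [0, 0, 0],
    [0, 0, 0],
    [0, 0, 0],
  ],
  claw=[150, 180, 210, 240, 255, 255, 255, 255],
)

```text
t: 3.95
tool_pos: [511.3, 211.9, 181.1]
orientation: [[-0.204, 0.979, 0.0], [0.979, 0.204, 0.002], [0.002, 0.001, -1.0]]
contact_force: [8.2, 1.6, -5.6]
width: 9.4
```

Run:
```python
from h import *
s=get_state();print({k:np.round(s[k],2) for k in('t','tool_pos','contact_force','moment','width','qpos')},np.degrees(np.arctan2(s['orientation'][1][0],s['orientation'][0][0])))
```

```text
{'t': np.float64(3.95), 'tool_pos': array([511.3 , 211.92, 181.14]), 'contact_force': array([ 8.2 ,  1.56, -5.57]), 'moment': array([ 0.6 , -1.91, -0.04]), 'width': np.float64(9.42), 'qpos': array([  9.89,  23.8 , -44.72, 103.14,  18.87,  60.75, -29.94])} 101.7988915873189
```

Call:
servo_tool(
  turn=[
    [0, 0, 0.05],
    [0, 0, 0.12],
    [0, 0, 0.2],
    [0, 0, 0.28],
    [0, 0, 0.36],
    [0, 0, 0.44],
    [0, 0, 0.52],
    [0, 0, 0.6],
    [0, 0, 0.65],
    [0, 0, 0.65],
  ],
  xyz=[
    [0, 0, 0],
    [0, 0, 0],
    [0, 0, 0],
    [0, 0, 0],
    [0, 0, 0],
    [0, 0, 0],
    [0, 0, 0],
    [0, 0, 0],
    [0, 0, 0],
    [0, 0, 0],
  ],
  claw=[255, 255, 255, 255, 255, 255, 255, 255, 255, 255],
)

```text
t: 4.95
tool_pos: [510.8, 212.1, 181.1]
orientation: [[0.43, 0.903, -0.001], [0.903, -0.43, 0.002], [0.001, -0.001, -1.0]]
contact_force: [-5.0, -0.3, 2.7]
width: 9.6
```

```bash
cat > st.py <<'E'
from h import *
s=get_state();print({k:np.round(s[k],2).tolist() for k in('t','tool_pos','contact_force','moment','width','qpos')},np.degrees(np.arctan2(s['orientation'][1][0],s['orientation'][0][0])))
E
python3 st.py
```

```text
{'t': 4.95, 'tool_pos': [510.77, 212.07, 181.08], 'contact_force': [-4.97, -0.32, 2.73], 'moment': [-0.08, 1.21, -0.01], 'width': 9.6, 'qpos': [4.16, 21.87, -37.04, 103.33, 14.92, 59.74, -63.96]} 64.52915299191135
```

Call:
servo_tool(
  turn=[
    [0, 0, 0.06],
    [0, 0, 0.14],
    [0, 0, 0.24],
    [0, 0, 0.34],
    [0, 0, 0.44],
    [0, 0, 0.54],
    [0, 0, 0.64],
    [0, 0, 0.74],
    [0, 0, 0.8],
    [0, 0, 0.84],
  ],
  xyz=[
    [0, 0, 0],
    [0, 0, 0],
    [0, 0, 0],
    [0, 0, 0],
    [0, 0, 0],
    [0, 0, 0],
    [0, 0, 0],
    [0, 0, 0],
    [0, 0, 0],
    [0, 0, 0],
  ],
  claw=[255, 255, 255, 255, 255, 255, 255, 255, 255, 255],
)

```text
t: 5.95
tool_pos: [510.2, 212.7, 181.1]
orientation: [[0.959, 0.283, -0.001], [0.283, -0.959, 0.002], [-0.001, -0.003, -1.0]]
contact_force: [-4.5, 2.3, 2.4]
width: 10.3
```

Call:
servo_tool(
  turn=[
    [0, 0, 0.03],
    [0, 0, 0.06],
    [0, 0, 0.09],
    [0, 0, 0.12],
    [0, 0, 0.12],
  ],
  xyz=[
    [0, 0, 0],
    [0, 0, 0],
    [0, 0, 0],
    [0, 0, 0],
    [0, 0, 0],
  ],
  claw=[255, 255, 255, 255, 255],
)

```text
t: 6.45
tool_pos: [510.2, 212.8, 181.1]
orientation: [[0.986, 0.165, -0.001], [0.165, -0.986, 0.002], [-0.001, -0.003, -1.0]]
contact_force: [-3.2, 0.8, 1.6]
width: 9.7
```

```bash
python3 st.py
```

```text
{'t': 6.45, 'tool_pos': [510.17, 212.78, 181.07], 'contact_force': [-3.16, 0.8, 1.57], 'moment': [0.2, 0.67, 0.46], 'width': 9.73, 'qpos': [-4.1, 19.98, -26.54, 103.61, 10.1, 58.77, -115.03]} 9.488301381848943
```

Call:
servo_tool(
  turn=[
    [0, 0, 0],
    [0, 0, 0],
    [0, 0, 0],
    [0, 0, 0],
    [0, 0, 0],
    [0, 0, 0],
    [0, 0, 0],
    [0, 0, 0],
    [0, 0, 0],
    [0, 0, 0],
  ],
  xyz=[
    [0, 0, 0],
    [0, 0, 0],
    [0, 0, 0],
    [0, 0, 0],
    [0, 0, -1],
    [0, 0, -3],
    [0, 0, -6],
    [0, 0, -9],
    [0, 0, -10],
    [0, 0, -10],
  ],
  claw=[200, 160, 140, 140, 140, 140, 140, 140, 140, 140],
)

```text
t: 7.45
tool_pos: [510.8, 212.8, 282.8]
orientation: [[0.986, 0.165, 0.001], [0.165, -0.986, 0.003], [0.002, -0.003, -1.0]]
contact_force: [-1.6, 0.1, -0.8]
width: 42.1
```

```bash
python3 - <<'E'
from h import *
snap('wrist','w2')
E
python3 st.py
```

```text
{'t': 7.5, 'tool_pos': [510.35, 212.51, 281.25], 'contact_force': [-0.35, 0.08, -0.17], 'moment': [0.03, 0.01, -0.02], 'width': 42.66, 'qpos': [-2.85, 14.6, -27.44, 96.76, 6.94, 70.32, -112.38]} 9.484927894086406
```

View pics/w2.png

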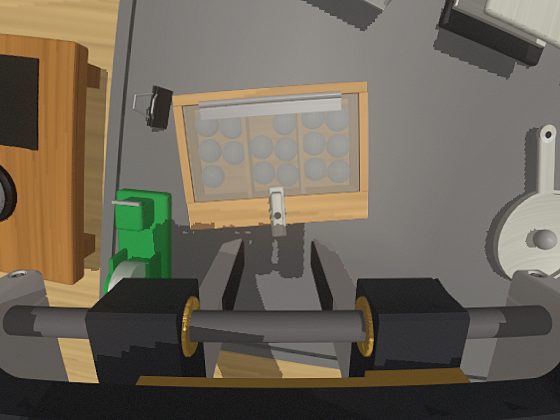

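The bar now lies across the batten and lid edge, from (276,188) to (280,235). I'll check how square it is and line up the pan view.

Run:
```python
from h import *
im=load('w2')[0];hsv=cv2.cvtColor(im,cv2.COLOR_RGB2HSV)
m=((hsv[...,1]<60)&(hsv[...,2]>140)).astype(np.uint8);m2=np.zeros_like(m);m2[205:245,262:296]=m[205:245,262:296]
# bar side edges by row
for v in (192,198,204,212,218,224,230):
    print(v,''.join('#' if x else '.' for x in m[v,258:300]))
for a,b,z in(((185,207),(368,193),172),((190,228),(368,217),172),((183,95),(367,83),172),((367,83),(368,217),172),((271,192),(273,232),187),((284,190),(287,232),187)):
    P=onplane('w2',[a,b],z);d=P[1]-P[0];print(a,b,P.round(0)[:,:2].tolist(),np.degrees(np.arctan2(d[1],d[0])).round(1))
goto([460,-132,290],0.37)
```

```text
192 ##############.........###.###############
198 .............#############................
204 ..............############................
212 ............#..###...#######..............
218 ..............###....######...............
224 ...............###...#######..............
230 ..........................................
(185, 207) (368, 193) [[498.0, 304.0], [542.0, 127.0]] -76.0
(190, 228) (368, 217) [[477.0, 297.0], [518.0, 121.0]] -76.8
(183, 95) (367, 83) [[603.0, 316.0], [641.0, 151.0]] -77.0
(367, 83) (368, 217) [[641.0, 151.0], [518.0, 121.0]] -166.3
(271, 192) (273, 232) [[530.0, 222.0], [491.0, 214.0]] -168.0
(284, 190) (287, 232) [[533.0, 210.0], [494.0, 200.0]] -166.1
t 7.5 xyz cm [-10.64  33.15  -0.96] turn [-0.0025  0.     -0.2045] pos [510.3 212.5 281.3] q [  -3.   15.  -27.   97.    7.   70. -112.]
```

The bar is square across (bar 12–14°, box yaw 13–14°), so the lid is secured. Now over to the pan.

Call:
servo_tool(
  turn=[
    [0, 0, -0.03],
    [0, 0, -0.06],
    [0, 0, -0.1],
    [0, 0, -0.14],
    [0, 0, -0.18],
    [0, 0, -0.2],
    [0, 0, -0.2],
    [0, 0, -0.2],
    [0, 0, -0.2],
    [0, 0, -0.2],
  ],
  xyz=[
    [-1, 4, 0],
    [-3, 8, 0],
    [-4.5, 13, 0],
    [-6, 18, 0],
    [-8, 23, 0],
    [-10, 27, 0],
    [-11.5, 31, 0],
    [-12.2, 33, 0],
    [-12.2, 33.2, 0],
    [-12.2, 33.2, 0],
  ],
  claw=[120, 120, 120, 120, 120, 120, 120, 120, 120, 120],
)

```text
t: 8.5
tool_pos: [444.4, -134.8, 279.5]
orientation: [[0.934, 0.357, -0.002], [0.357, -0.934, 0.003], [-0.001, -0.004, -1.0]]
contact_force: [0.1, 0.1, 0.3]
width: 49.9
```

```bash
python3 - <<'E'
from h import *
snap('wrist','w3')
E
python3 st.py
```

```text
{'t': 8.55, 'tool_pos': [444.68, -134.11, 279.73], 'contact_force': [-0.25, 0.38, 0.69], 'moment': [0.07, 0.03, 0.02], 'width': 49.85, 'qpos': [25.56, 3.73, -13.03, 108.4, 0.75, 68.11, -56.74]} 20.993520756922617
```

View pics/w3.png

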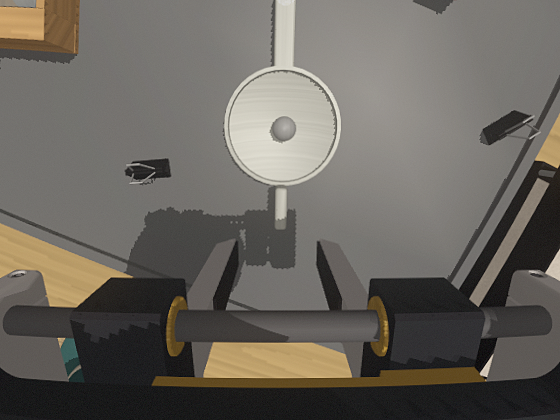

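The wrist view shows the pan rim centred near (283,126), the ball at (284,128), the lug spanning (281,187–229), and the handle rising to (285,0).

Run:
```python
from h import *
im=load('w3')[0];hsv=cv2.cvtColor(im,cv2.COLOR_RGB2HSV)
m=((hsv[...,1]<45)&(hsv[...,2]>150)).astype(np.uint8)
for v in (195,203,211,219,226): xs=np.where(m[v,265:300])[0]+265;print(v,xs.min(),xs.max(),end=' ; ')
def mid(v,a=262,b=305):
    xs=np.where(m[v,a:b])[0]+a;return ((xs.min()+xs.max())/2,v)
h=[mid(v) for v in(5,20,35,50)];l=[mid(v) for v in(205,211,217,223)]
H=onplane('w3',h,138);L=onplane('w3',l,160)
print(H.round(1)[:,:2].tolist(),L.round(1)[:,:2].tolist())
d=m.copy();d[:64]=0;d[187:]=0;c=max(cv2.findContours(d,0,1)[0],key=cv2.contourArea)[:,0]
P=onplane('w3',c[(c[:,1]>70)&(c[:,1]<180)],138)[:,:2].astype(np.float32)
cc,r=cv2.minEnclosingCircle(P);print('rim',cc,r)
pc=np.array(cc)
for Q in(H.mean(0)[:2]-pc, pc-L.mean(0)[:2],H.mean(0)[:2]-L.mean(0)[:2]):print(np.arctan2(Q[1],Q[0]),np.linalg.norm(Q))
y=np.arctan2(*(H.mean(0)-L.mean(0))[[1,0]]);u=np.array([np.cos(y),np.sin(y)])
print('yaw',y,'lug from centre',pc-82*u,'lug end px',onplane('w3',[(281,229)],162))
g=pc-82*u;goto([*g,128.5],y)
b=onplane('w3',[(284,128)],136.5);print('ball',b)
```

```text
195 276 286 ; 203 276 286 ; 211 276 285 ; 219 276 280 ; Traceback (most recent call last):
  File "<stdin>", line 4, in <module>
    return umr_minimum(a, axis, None, out, keepdims, initial, where)
ValueError: zero-size array to reduction operation minimum which has no identity
```

Run:
```python
from h import *
im=load('w3')[0];hsv=cv2.cvtColor(im,cv2.COLOR_RGB2HSV)
m=((hsv[...,1]<45)&(hsv[...,2]>150)).astype(np.uint8)
def mid(v,a=262,b=305):
    xs=np.where(m[v,a:b])[0]+a;return ((xs.min()+xs.max())/2,v)
h=[mid(v) for v in(5,20,35,50)];l=[mid(v) for v in(193,198,203,208)];print(h,l)
H=onplane('w3',h,138);L=onplane('w3',l,160)
d=m.copy();d[:64]=0;d[187:]=0;c=max(cv2.findContours(d,0,1)[0],key=cv2.contourArea)[:,0]
P=onplane('w3',c[(c[:,1]>70)&(c[:,1]<180)],138)[:,:2].astype(np.float32)
cc,r=cv2.minEnclosingCircle(P);print('rim',cc,r)
pc=np.array(cc)
for Q in(H.mean(0)[:2]-pc, pc-L.mean(0)[:2],H.mean(0)[:2]-L.mean(0)[:2]):print(np.arctan2(Q[1],Q[0]),np.linalg.norm(Q))
y=np.arctan2(*(H.mean(0)-L.mean(0))[[1,0]]);u=np.array([np.cos(y),np.sin(y)])
print('yaw',y,'lug from centre',pc-82*u,'L',L.round(1)[:,:2].tolist(),'lug end px',onplane('w3',[(281,229)],162))
g=pc-82*u;goto([*g,128.5],y)
b=onplane('w3',[(284,128)],136.5);print('ball',b)
```

```text
[(np.float64(285.0), 5), (np.float64(285.0), 20), (np.float64(284.5), 35), (np.float64(284.0), 50)] [(np.float64(281.0), 193), (np.float64(281.0), 198), (np.float64(281.0), 203), (np.float64(281.0), 208)]
rim (520.0844116210938, -110.99762725830078) 60.792747497558594
0.34461307410960523 94.9767854538638
0.34723111424965003 72.71780434216214
0.3457483409929663 167.69444865225603
yaw 0.3457483409929663 lug from centre [ 442.9369992  -138.78749514] L [[459.0, -132.9], [454.2, -134.8], [449.3, -136.7], [444.4, -138.6]] lug end px [[ 423.98474922 -146.43165637  162.        ]]
t 8.55 xyz cm [-0.32  0.43 15.12] turn [-0.0035  0.0006  0.0207] pos [ 444.7 -134.1  279.7] q [ 26.   4. -13. 108.   1.  68. -57.]
ball [[ 520.05949033 -112.94276805  136.5       ]]
```

Call:
servo_tool(
  turn=[
    [0, 0, 0.02],
    [-0.0035, 0, 0.02],
    [-0.0035, 0, 0.02],
    [-0.0035, 0, 0.02],
    [-0.0035, 0, 0.02],
    [-0.0035, 0, 0.02],
    [-0.0035, 0, 0.02],
    [-0.0035, 0, 0.02],
    [-0.0035, 0, 0.02],
    [-0.0035, 0, 0.02],
  ],
  xyz=[
    [-0.32, 0.43, 2],
    [-0.32, 0.43, 5],
    [-0.32, 0.43, 8],
    [-0.32, 0.43, 11],
    [-0.32, 0.43, 13],
    [-0.32, 0.43, 14],
    [-0.32, 0.43, 14.6],
    [-0.32, 0.43, 15],
    [-0.32, 0.43, 15.1],
    [-0.32, 0.43, 15.1],
  ],
  claw=[120, 120, 120, 120, 120, 120, 120, 130, 140, 150],
)

```text
t: 9.55
tool_pos: [443.2, -138.8, 129.2]
orientation: [[0.941, 0.34, 0.0], [0.34, -0.941, -0.0], [-0.0, 0.001, -1.0]]
contact_force: [-0.6, -0.3, 0.2]
width: 39.3
```

Run:
```python
from h import *
goto([442.9,-138.8,128.5],0.346)
snap('wrist','w4');s=get_state();print(s['contact_force'],s['width'])
im=load('w4')[0]
cv2.imwrite('pics/w4c.png',cv2.resize(im[60:300,160:410,::-1],None,fx=2.4,fy=2.4,interpolation=2))
```

```text
t 9.55 xyz cm [-0.03 -0.01  0.07] turn [0.0005 0.0001 0.0004] pos [ 443.2 -138.8  129.2] q [ 25.  14. -13. 119.   4.  48. -60.]
[0.34483506 0.3679078  0.5106657 ] 38.843842060601
```

View pics/w4c.png

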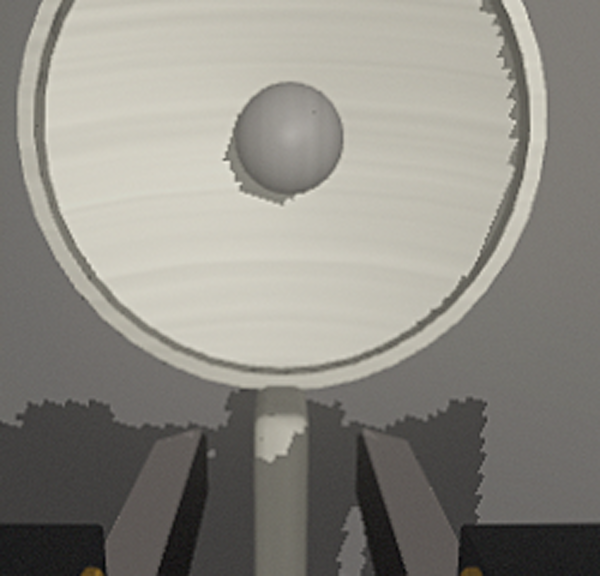

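The lug (crop x 256–308) sits centred between the fingertips (inner edges at 206 and 358). I'll close slowly.

Call:
servo_tool(
  turn=[
    [0, 0, 0],
    [0, 0, 0],
    [0, 0, 0],
    [0, 0, 0],
    [0, 0, 0],
    [0, 0, 0],
    [0, 0, 0],
    [0, 0, 0],
    [0, 0, 0],
    [0, 0, 0],
  ],
  xyz=[
    [0, 0, 0],
    [0, 0, 0],
    [0, 0, 0],
    [0, 0, 0],
    [0, 0, 0],
    [0, 0, 0],
    [0, 0, 0],
    [0, 0, 0],
    [0, 0, 0],
    [0, 0, 0],
  ],
  claw=[170, 185, 195, 203, 208, 212, 216, 219, 222, 225],
)

```text
t: 10.6
tool_pos: [443.3, -138.9, 129.3]
orientation: [[0.941, 0.339, 0.0], [0.339, -0.941, -0.001], [0.0, 0.001, -1.0]]
contact_force: [-0.5, 0.2, 0.5]
width: 11.7
```

Call:
servo_tool(
  turn=[
    [0, 0, 0],
    [0, 0, 0],
    [0, 0, 0],
    [0, 0, 0],
    [0, 0, 0],
    [0, 0, 0],
    [0, 0, 0],
    [0, 0, 0],
    [0, 0, 0],
    [0, 0, 0],
  ],
  xyz=[
    [0, 0, 0],
    [0, 0, 0],
    [0, 0, 0],
    [0, 0, 0],
    [0, 0, 0],
    [0, 0, 0],
    [0, 0, 0],
    [0, 0, 0],
    [0, 0, 0],
    [0, 0, 0],
  ],
  claw=[228, 232, 238, 245, 255, 255, 255, 255, 255, 255],
)

```text
t: 11.6
tool_pos: [443.3, -138.9, 129.2]
orientation: [[0.941, 0.339, 0.0], [0.339, -0.941, -0.0], [0.0, 0.001, -1.0]]
contact_force: [-0.1, 0.1, 0.2]
width: 11.7
```

```bash
python3 st.py
```

```text
{'t': 11.6, 'tool_pos': [443.26, -138.86, 129.23], 'contact_force': [-0.13, 0.08, 0.2], 'moment': [0.06, 0.01, -0.02], 'width': 11.67, 'qpos': [24.79, 13.66, -12.63, 118.5, 4.0, 48.21, -60.32]} 19.84154124364673
```

Call:
servo_tool(
  turn=[
    [0, 0, 0],
    [0, 0, 0],
    [0, 0, 0],
    [0, 0, 0],
    [0, 0, 0],
    [0, 0, 0],
    [0, 0, 0],
    [0, 0, 0],
    [0, 0, 0],
    [0, 0, 0],
  ],
  xyz=[
    [0, 0, -0.05],
    [0, 0, -0.15],
    [0, 0, -0.3],
    [0, 0, -0.5],
    [0, 0, -0.7],
    [0, 0, -0.9],
    [0, 0, -1.05],
    [0, 0, -1.15],
    [0, 0, -1.2],
    [0, 0, -1.2],
  ],
  claw=[255, 255, 255, 255, 255, 255, 255, 255, 255, 255],
)

```text
t: 12.6
tool_pos: [443.3, -138.8, 141.3]
orientation: [[0.941, 0.34, 0.0], [0.34, -0.941, -0.001], [0.0, 0.001, -1.0]]
contact_force: [-0.1, 0.5, -2.2]
width: 11.9
```

```bash
cat > pan.py <<'E'
import sys
from h import *
n=sys.argv[1];snap('wrist',n);im,dep,K,k1,T=load(n)
hsv=cv2.cvtColor(im,cv2.COLOR_RGB2HSV);m=((hsv[...,1]<45)&(hsv[...,2]>150)).astype(np.uint8)
# fit a plane to bright pan pixels' depth (symmetric cone -> plane tilt), dish only, ball excluded
cnt=max(cv2.findContours(m[:185],0,1)[0],key=cv2.contourArea)
(cx,cy),r=cv2.minEnclosingCircle(cnt[:,0]);
vv,uu=np.mgrid[0:420,0:560]
b=cv2.HoughCircles(cv2.GaussianBlur(cv2.cvtColor(im,cv2.COLOR_RGB2GRAY)[20:210,190:370],(3,3),0),cv2.HOUGH_GRADIENT,1,50,param1=60,param2=15,minRadius=15,maxRadius=30)
print('ball px',None if b is None else (b[0,0]+[190,20,0]))
s=get_state();R=s['orientation'];print({k:np.round(s[k],2).tolist() for k in('t','tool_pos','contact_force','moment','width','qpos')},'tooltilt',(R[2][0],R[2][1]),'yaw',np.arctan2(R[1][0],R[0][0]))
cv2.imwrite(f'pics/{n}.png',im[:,:,::-1])
E
python3 pan.py w5
python3 - <<'E'
from h import *
im=load('w5')[0];cv2.imwrite('pics/w45.png',np.hstack([load('w4')[0][0:300,150:410,::-1],im[0:300,150:410,::-1]]))
for n in('w4','w5'):
  P=bydepth(n,[(u,v) for u in range(220,340,2) for v in range(60,215,2)]);P=P[np.isfinite(P).all(1)]
  im,dep,*_=load(n);print(n)
  s=load(n)[4]
  # rim/flat rows: heights along pan axis in the pan's left and right flanks
  for v in (40,80,120,160,190): print(v,bydepth(n,[(225,v),(250,v),(310,v),(330,v)])[:,2].round(1))
E
```

```text
ball px [279.5        116.5         23.60000038]
{'t': 12.65, 'tool_pos': [443.24, -138.86, 141.22], 'contact_force': [-0.63, -0.04, -2.47], 'moment': [-0.07, 0.24, -0.03], 'width': 11.73, 'qpos': [24.93, 12.63, -12.71, 117.9, 3.64, 49.81, -60.0]} tooltilt (np.float64(-1.2371872710282034e-05), np.float64(0.000512663857377397)) yaw 0.34628172652227507
w4
40 [131.  131.3 130.  131.7]
80 [128.2 125.8 126.7 129. ]
120 [127.1 126.2 126.4 128.7]
160 [129.7 127.1 128.  130.6]
190 [132.3 131.2 130.3 133.6]
w5
40 [144.3 140.4 142.4 144.8]
80 [140.3 139.5 139.3 139.8]
120 [139.  137.7 137.9 139.7]
160 [141.8 138.8 140.1 142.1]
190 [145.1 143.  142.9 145.2]
```

View pics/w45.png

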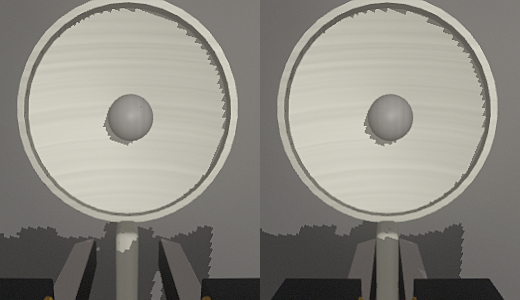

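Before and after the 12 mm lift, the pan looks the same: level, and the ball at image (280,117) has not moved. I'll keep lifting.

Call:
servo_tool(
  turn=[
    [0, 0, 0],
    [0, 0, 0],
    [0, 0, 0],
    [0, 0, 0],
    [0, 0, 0],
    [0, 0, 0],
    [0, 0, 0],
    [0, 0, 0],
    [0, 0, 0],
    [0, 0, 0],
  ],
  xyz=[
    [0, 0, -0.15],
    [0, 0, -0.5],
    [0, 0, -1],
    [0, 0, -1.7],
    [0, 0, -2.5],
    [0, 0, -3.3],
    [0, 0, -4],
    [0, 0, -4.5],
    [0, 0, -4.8],
    [0, 0, -4.9],
  ],
  claw=[255, 255, 255, 255, 255, 255, 255, 255, 255, 255],
)

```text
t: 13.65
tool_pos: [443.3, -138.9, 190.5]
orientation: [[0.941, 0.339, 0.0], [0.339, -0.941, -0.001], [0.0, 0.001, -1.0]]
contact_force: [-0.7, 0.5, -2.5]
width: 11.6
```

Call:
servo_tool(
  turn=[
    [0, 0, 0],
    [0, 0, 0],
    [0, 0, 0],
    [0, 0, 0],
    [0, 0, 0],
    [0, 0, 0],
    [0, 0, 0],
    [0, 0, 0],
    [0, 0, 0],
    [0, 0, 0],
  ],
  xyz=[
    [0, 0, -0.15],
    [0, 0, -0.5],
    [0, 0, -1],
    [0, 0, -1.7],
    [0, 0, -2.5],
    [0, 0, -3.3],
    [0, 0, -4],
    [0, 0, -4.5],
    [0, 0, -4.8],
    [0, 0, -4.9],
  ],
  claw=[255, 255, 255, 255, 255, 255, 255, 255, 255, 255],
)

```text
t: 14.65
tool_pos: [443.3, -138.8, 239.7]
orientation: [[0.941, 0.339, 0.001], [0.339, -0.941, -0.001], [0.0, 0.001, -1.0]]
contact_force: [-0.2, 0.4, -2.7]
width: 11.6
```

Call:
servo_tool(
  turn=[
    [0, 0, 0],
    [0, 0, 0],
    [0, 0, 0],
    [0, 0, 0],
    [0, 0, 0],
    [0, 0, 0],
    [0, 0, 0],
    [0, 0, 0],
    [0, 0, 0],
    [0, 0, 0],
  ],
  xyz=[
    [0, 0, -0.15],
    [0, 0, -0.5],
    [0, 0, -1],
    [0, 0, -1.7],
    [0, 0, -2.4],
    [0, 0, -3],
    [0, 0, -3.5],
    [0, 0, -3.8],
    [0, 0, -4],
    [0, 0, -4],
  ],
  claw=[255, 255, 255, 255, 255, 255, 255, 255, 255, 255],
)

```text
t: 15.65
tool_pos: [443.3, -138.8, 279.9]
orientation: [[0.941, 0.339, 0.001], [0.339, -0.941, -0.001], [0.001, 0.001, -1.0]]
contact_force: [-1.0, -0.1, -3.1]
width: 11.7
```

```bash
python3 pan.py w6
python3 - <<'E'
from h import *
# crate yaw from its rim edges in scene0: dark/bright edge, outer top corners
im=load('scene0')[0];g=cv2.cvtColor(im,cv2.COLOR_RGB2GRAY)
S=cv2.createLineSegmentDetector().detect(g)[0][:,0]
for a in S:
    L=np.hypot(a[2]-a[0],a[3]-a[1])
    if L<55: continue
    P=onplane('scene0',a.reshape(2,2),128);
    if (P[:,0]<250).any() or (P[:,0]>960).any() or (abs(P[:,1])>440).any(): continue
    d=P[1]-P[0];t=np.arctan2(d[1],d[0]);t=(t+np.pi/4)%(np.pi/2)-np.pi/4
    print(a.round(0),L.round(0),P.round(0)[:,:2].tolist(),t.round(4))
E
```

```text
ball px [280.5        117.5         23.29999924]
{'t': 15.7, 'tool_pos': [443.24, -138.82, 279.69], 'contact_force': [-0.99, -0.66, -2.87], 'moment': [-0.08, 0.21, -0.02], 'width': 12.27, 'qpos': [25.82, 3.59, -12.78, 108.54, 0.89, 67.91, -57.44]} tooltilt (np.float64(0.0003324104620576932), np.float64(0.0008422536129865119)) yaw 0.34624874060178423
[128. 200. 151. 272.] 76.0 [[376.0, -438.0], [670.0, -438.0]] -0.0004
[173. 289. 139. 175.] 119.0 [[749.0, -394.0], [285.0, -380.0]] -0.0308
[408. 189. 444. 238.] 61.0 [[691.0, 403.0], [902.0, 401.0]] -0.0096
[139. 175. 356. 114.] 226.0 [[283.0, -380.0], [305.0, 421.0]] -0.0276
[270. 306. 337. 284.] 70.0 [[904.0, -164.0], [911.0, 34.0]] -0.0378
[337. 283. 435. 248.] 104.0 [[910.0, 36.0], [919.0, 355.0]] -0.0295
[189. 329. 442. 241.] 269.0 [[883.0, -391.0], [906.0, 391.0]] -0.029
[192. 333. 270. 307.] 82.0 [[897.0, -386.0], [904.0, -166.0]] -0.0287
[436. 236. 387. 167.] 85.0 [[886.0, 382.0], [578.0, 390.0]] -0.027
[341. 123. 144. 178.] 204.0 [[326.0, 346.0], [305.0, -365.0]] -0.0293
```

Call:
servo_tool(
  turn=[
    [0, 0, -0.01],
    [0, 0, -0.04],
    [0, 0, -0.09],
    [0, 0, -0.15],
    [0, 0, -0.21],
    [0, 0, -0.26],
    [0, 0, -0.31],
    [0, 0, -0.355],
    [0, 0, -0.385],
    [0, 0, -0.4],
  ],
  xyz=[
    [0, 0.08, 0],
    [0.01, 0.33, 0],
    [0.03, 0.74, 0],
    [0.09, 1.23, 0],
    [0.18, 1.71, 0],
    [0.28, 2.11, 0],
    [0.39, 2.5, 0],
    [0.51, 2.85, 0],
    [0.6, 3.08, 0],
    [0.65, 3.19, 0],
  ],
  claw=[255, 255, 255, 255, 255, 255, 255, 255, 255, 255],
)

```text
t: 16.7
tool_pos: [460.2, -166.8, 279.4]
orientation: [[0.733, 0.68, 0.0], [0.68, -0.733, -0.001], [-0.0, 0.001, -1.0]]
contact_force: [0.6, 0.9, -2.0]
width: 11.7
```

```bash
python3 pan.py w7
```

```text
ball px [281.5        118.5         21.29999924]
{'t': 16.75, 'tool_pos': [460.23, -166.8, 279.46], 'contact_force': [-0.05, -1.05, -2.13], 'moment': [-0.22, 0.11, -0.03], 'width': 11.89, 'qpos': [28.03, 6.43, -12.7, 105.5, 1.55, 68.22, -32.32]} tooltilt (np.float64(-0.00024118551307874178), np.float64(0.0005098157107160533)) yaw 0.7479025810401775
```

Ball steady and tool level. I'll finish the turn with two more calls.

Call:
servo_tool(
  turn=[
    [0, 0, -0.01],
    [0, 0, -0.04],
    [0, 0, -0.09],
    [0, 0, -0.15],
    [0, 0, -0.21],
    [0, 0, -0.26],
    [0, 0, -0.31],
    [0, 0, -0.355],
    [0, 0, -0.385],
    [0, 0, -0.4],
  ],
  xyz=[
    [0, 0.08, 0],
    [0.01, 0.33, 0],
    [0.03, 0.74, 0],
    [0.09, 1.23, 0],
    [0.18, 1.71, 0],
    [0.28, 2.11, 0],
    [0.39, 2.5, 0],
    [0.51, 2.85, 0],
    [0.6, 3.08, 0],
    [0.65, 3.19, 0],
  ],
  claw=[255, 255, 255, 255, 255, 255, 255, 255, 255, 255],
)

```text
t: 17.75
tool_pos: [486.8, -185.8, 279.4]
orientation: [[0.41, 0.912, 0.0], [0.912, -0.41, -0.001], [-0.0, 0.0, -1.0]]
contact_force: [0.0, 0.1, -2.3]
width: 11.5
```

Call:
servo_tool(
  turn=[
    [0, 0, -0.01],
    [0, 0, -0.04],
    [0, 0, -0.09],
    [0, 0, -0.15],
    [0, 0, -0.21],
    [0, 0, -0.26],
    [0, 0, -0.31],
    [0, 0, -0.355],
    [0, 0, -0.38],
    [0, 0, -0.394],
  ],
  xyz=[
    [0, 0.08, 0],
    [0.01, 0.33, 0],
    [0.03, 0.74, 0],
    [0.09, 1.23, 0],
    [0.18, 1.71, 0],
    [0.28, 2.11, 0],
    [0.39, 2.5, 0],
    [0.51, 2.85, 0],
    [0.59, 3.04, 0],
    [0.63, 3.15, 0],
  ],
  claw=[255, 255, 255, 255, 255, 255, 255, 255, 255, 255],
)

```text
t: 18.75
tool_pos: [518.3, -193.0, 279.4]
orientation: [[0.027, 1.0, 0.0], [1.0, -0.027, -0.0], [-0.0, 0.0, -1.0]]
contact_force: [-0.0, 0.7, -2.5]
width: 11.5
```

Call:
servo_tool(
  turn=[
    [0, 0, 0],
    [0, 0, 0],
    [0, 0, 0],
    [0, 0, 0],
    [0, 0, 0],
    [0, 0, 0],
  ],
  xyz=[
    [0, 0, 0],
    [0, 0, 0],
    [0, 0, 0],
    [0, 0, 0],
    [0, 0, 0],
    [0, 0, 0],
  ],
  claw=[255, 255, 255, 255, 255, 255],
)

```text
t: 19.35
tool_pos: [518.2, -193.0, 279.4]
orientation: [[0.027, 1.0, 0.0], [1.0, -0.027, -0.0], [-0.0, 0.0, -1.0]]
contact_force: [-0.4, 0.1, -1.9]
width: 11.7
```

```bash
python3 pan.py w8
python3 - <<'E'
from h import *
snap('scene','scene1');snap('side','side1')
w=load('w8')[0];s=load('scene1')[0]
cv2.imwrite('pics/fin.png',np.hstack([cv2.resize(w,None,fx=.7,fy=.7),cv2.resize(s[60:340,60:430],(388,294))])[:,:,::-1])
m=cv2.cvtColor(w,cv2.COLOR_RGB2HSV);m=((m[...,1]<45)&(m[...,2]>150))
for v in(190,195,200):print(v,np.where(m[v,250:310])[0]+250)
def mid(v,a=255,b=310):
    xs=np.where(m[v,a:b])[0]+a;return ((xs.min()+xs.max())/2,v)
print(load('w8')[2][0,2])
for v in(40,80,120,160,190): print(v,bydepth('w8',[(225,v),(250,v),(310,v),(330,v)])[:,2].round(1))
E
```

```text
ball px [279.5        116.5         23.10000038]
{'t': 19.4, 'tool_pos': [518.24, -192.94, 279.41], 'contact_force': [0.33, -0.14, -1.89], 'moment': [-0.2, -0.13, 0.01], 'width': 11.94, 'qpos': [31.03, 13.65, -16.45, 97.18, 4.11, 69.74, 12.05]} tooltilt (np.float64(-0.00043802155596185736), np.float64(0.00021044280668969343)) yaw 1.5437820756531049
190 []
195 []
200 [282 283 284 285 286 287 288 289 290 291 292 293 294 295 296 297 298 299
 300 301 302 303 304 305 306 307 308 309]
277.00134147246985
40 [281.1 279.  280.6 281.9]
80 [276.9 276.6 278.6 276.6]
120 [277.1 275.5 276.5 276.8]
160 [277.7 277.2 278.2 280.2]
190 [282.9 280.7 281.2 281.1]
```

View pics/fin.png

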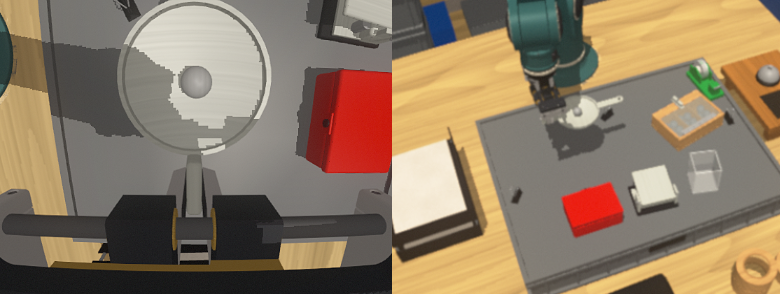

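The pan is level with the ball centred, its handle points towards the counter, and the turnbutton is across the lid. Nothing else looks disturbed, so I'm handing in.

```bash
python3 -c "
from rig import *
print(hand_in())"
```

```text
the job is handed in; nothing more can be done
None
```

The job is done and handed in at about 19.5 s of the 64 s allowed. I turned the turnbutton across onto the lid, then lifted the pan by its lug. In the air I turned it about its own centre until the handle faced the call-bell counter on the robot's left.

What the last checks showed:
- **Turnbutton:** in the wrist picture it measured 12–14° against a box yaw of 13–14°, so it is square across. The twist moment rose to 0.46 N m at the end of the turn, which fits its having met its stop.
- **Pan position:** the underside is about 150 mm above the crate's top, and the lug is still gripped, with the jaws about 11.7 mm apart on its 12 mm thickness.
- **Handle direction:** the pan's yaw is 1.544 rad, taken from the tool's yaw (the two agreed to 0.001 rad at the grip). The target was 1.542, from a crate yaw of about -0.029. The rim line segments mostly gave -0.027 to -0.031, with a few outliers.
- **Level and ball:** dish heights match on both sides within the depth noise of about 2 mm, the tool tilts less than 0.001 rad, and the ball stayed within about 2 pixels of its spot throughout.
- **Rest of the scene:** I compared the other objects by eye only. The ones visible look undisturbed in the final scene picture, where the tool shadow makes the middle clip less clear. No check disagreed.

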